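Shut a row of tube lids with a sweep of the fingertip

ROBOT

A 6-joint arm with a two-finger parallel gripper is mounted at the origin on the work surface. World frame = base frame: x ahead of the robot, y to its left, z up, the work surface at z = 0. Lengths are in m, angles in rad, forces in N, time in s.
With the tool pointing down it reaches from about 0.35 to 0.975 m from the base axis. Payload 4.9 kg.
Tool frame: the origin (TCP) lies midway between the tips of the shut fingers; the grasp point (between the pads) lies 19 mm behind it (ctrl.hold_point_z is the distance from the TCP to the grasp point, in m); z points along the fingers, y is the line along which they close (so a half turn about z gives the same grasp; the last joint's range is limited). The gripper opens to 85 mm and grips with 20 to 120 N. Pads are 22 mm wide; open, the fingers measure 114 mm over their backs; the gripper's body (76 mm by 85 mm) begins 54 mm behind the grasp point. The pads swing forward as they close: fully open they stand 13 mm farther back than shut.
Start: joints at [-1.25, 0.053, 1.613, -0, 1.476, -0.119], TCP at [0.266, -0.566, 0.231] pointing down, gripper open.
Joint ranges: [-3.01, 3.01], [-1.01, 2.22], [0.06, 2.58], [-1.02, 4.17], [0.09, 2.62], [-3.14, 3.14]. Speed limits (rad/s): [2.57, 2.57, 3.14, 3.14, 3.14, 3.14].

INTERFACE

Orientations are given as a rotation vector (axis times angle).
In Python, from station import status, viewer, finish_job, ctrl gives the robot as it stands.
- The arm moves only by the shell command python3 -m jog 'ROWS' [FORCE]. ROWS is JSON, a list of rows, each a list of 7 numbers: the turn, a rotation vector about the tool's x, y, z each as a share of 5 degrees, from -1 to 1, then the shift along the tool's x, y, z each as a share of 30 mm, from -1 to 1, then the opening, from -1 (shut) to 1 (fully open). A call has 1 to 5 rows; each row shifts and turns the commanded pose from where the row before left it, along the tool's axes as they then stand; what a row does not reach is not made up. A row lasts 1/8 s, in which the tool goes at most 62.5 mm and 10.7 degrees, less where a joint would pass 70% of its speed; a pose out of reach is approached as far as the arm can. A call with a number of a shift or a turn outside -1 to 1 is refused whole. A call with a gripper value outside its range is refused whole. The fingers move at their own pace and stop on an object; FORCE is the grip in N (left out, the last holds). Time passes only in rows, so rows that do not move let the fingers close. It gives the time, the measured TCP pose, the force, the opening and the grip force at its end, in the units of the state.
- status.get_obs(): the state, without advancing time (a new reading comes with each control period).
- viewer.get_image(name): name is "scene" or "top"; returns a dict with "img" (400x640x3 uint8, red, green, blue), "fovy" (degrees; the focal length in pixels is half the picture's height over the tangent of half this angle, whatever the lens; pixels are square), "cx", "cy" (the principal point, pixels), "rvec" (rotation vector, rad) and "tvec" (3), from world to camera coordinates, as OpenCV has them. Camera axes: x right, y down, z forward; pixel columns grow to the right and rows downward; lengths in m; the calibration is good to about 2 mm. A picture is of the moment at which its call begins. There is no depth.
- finish_job(): hands the job in; it is judged then, once.
The state is a dict: "t": time; "q": joint angles; "dq": joint speeds; "effort": joint torques, N m; "tool_pos": TCP position; "tool_rot": TCP orientation; "contact_force": force on the tool from outside, world axes, zero at the start; "wrist_torque": the same for the moment, N m; "opening": finger opening in m; "grip_force": force on a finger pad.
Only numpy, scipy, OpenCV 4.12 (cv2) and the standard library are available. Lean on these libraries where they do the work, as an engineer would, in place of code of your own. Each camera call takes 0.05 s, during which the arm holds its last target. There are 200 camera calls.

TASK

The five snap-cap tubes in one row of the dry bath's block stand open; shut all five lids by running the closed fingertips lightly along the row, beginning at the end where the hinge side faces outwards, so that each lid in turn is folded over and lies flat on its tube. Go gently: do not press hard on the tubes, bend any lid backwards or draw a tube up out of the block, and do not touch the tubes that are already shut or disturb anything else on the bench. Finish with the hand clear.

Things in the scene. Friction and masses are not known exactly. Their poses are not given: they have to be found in the camera images.
- bath: dry bath (block heater), heavy, does not move: white housing 216 mm long from sloped control panel (-x) to back (+x), 170 mm wide. On it a grey metal block, 86 (x) x 138 (y) mm, with 3 rows of 5 wells: wells 26 mm apart in a row (along y), rows 27 mm apart (x). Origin on the bench under the block's centre; the block's flat top is 88 mm above the bench
- row: row of five open 5 ml snap-cap tubes in the block's front or back row of wells (varies). Origin: middle of the row on the block's top face; y along the row, z up. Tube axes at y = -52, -26, 0, 26, 52 mm; collars 19 mm across, mouths 8 mm above the block. Every lid hinges on the -y side of its own tube, 12 mm from the tube's axis and 8 mm above the block, hinge line along x
- row_start (a point): hinge of the first tube (the -y end of row, where the hinge side faces outwards), 8 mm above the block. The lids are all alike: a 20 mm disc, 3 mm thick, whose tab reaches 25 mm from the hinge; upright, the tip is 33 mm above the block. Pushed on its outer face from the -y side towards +y, a lid folds down on its tube: under 2 N at the tip moves it, and it stays where left
- row_end (a point): where the tab of the last tube's lid (the +y end of row) lies when shut; its height is the top face of the shut lids, 11 mm above the block's top
- closed_row: three tubes of the same kind, already shut, in the other outermost row of the block, parallel to row and 54 mm from it, tops 11 mm above the block; they are not to be touched. Origin: middle of that row on the block's top face, axes as row
- lid1 (a joint): lid of the tube at y = -52 mm of row: 0 rad = shut flat, 1.57 = standing upright, more = leaning back to -y; starts between 1.25 and 1.85
- lid2 (a joint): lid of the tube at y = -26 mm of row: 0 rad = shut flat, 1.57 = standing upright, more = leaning back to -y; starts between 1.25 and 1.85
- lid3 (a joint): lid of the tube at y = 0 mm of row: 0 rad = shut flat, 1.57 = standing upright, more = leaning back to -y; starts between 1.25 and 1.85
- lid4 (a joint): lid of the tube at y = 26 mm of row: 0 rad = shut flat, 1.57 = standing upright, more = leaning back to -y; starts between 1.25 and 1.85
- lid5 (a joint): lid of the tube at y = 52 mm of row: 0 rad = shut flat, 1.57 = standing upright, more = leaning back to -y; starts between 1.25 and 1.85
- tube1 (a joint): height in m by which the tube at y = -52 mm of row has been drawn up out of its well: 0 = seated (as at the start); it fits snugly (about 1.5 N)
- tube2 (a joint): height in m by which the tube at y = -26 mm of row has been drawn up out of its well: 0 = seated (as at the start); it fits snugly (about 1.5 N)
- tube3 (a joint): height in m by which the tube at y = 0 mm of row has been drawn up out of its well: 0 = seated (as at the start); it fits snugly (about 1.5 N)
- tube4 (a joint): height in m by which the tube at y = 26 mm of row has been drawn up out of its well: 0 = seated (as at the start); it fits snugly (about 1.5 N)
- tube5 (a joint): height in m by which the tube at y = 52 mm of row has been drawn up out of its well: 0 = seated (as at the start); it fits snugly (about 1.5 N)
- rack: blue plastic tube rack, 64 x 100 mm and 36 mm high, with small capped tubes standing in it to 44 mm, beside the dry bath; origin under its centre; leave it where it is
- bottle: white reagent bottle, 52 mm across and 105 mm high, standing behind a corner of the dry bath; origin under its centre; leave it
- marker: marker pen lying beside the dry bath, 130 mm long along its own x, 15 mm thick; origin under its middle; leave it
- cover: clear plastic cover of the dry bath put aside on the bench, 105 x 145 x 50 mm with a black knob to 68 mm; origin under its centre; leave it
- tipbox: pipette tip box, 84 x 122 x 52 mm, its clear lid standing open behind to 115 mm; origin under its centre; leave it
- timer: flat white lab timer, 62 x 72 x 18 mm; origin under its centre; leave it

How it is judged:
On the way, in this order (a step that is already met when the one before it is completed fails the run):
1. the first lid, at the row's hinge-side (-y) end, is folded over while the last one still stands (value of joint lid1 below 0.8 rad and value of joint lid5 above 1 rad), for 0.1 s.
2. the last lid of the row, at the other (+y) end, is folded over (value of joint lid5 below 0.8 rad), for 0.1 s.
At the end, for the whole second after the job is handed in: all five lids shut to within 0.15 rad (under 4 mm at the tab), and all five tubes still seated in their wells (drawn up by less than 3 mm) (value of joint each of lid1, lid2, lid3, lid4, lid5 below 0.15 rad and value of joint each of tube1, tube2, tube3, tube4, tube5 below 0.003 m); the robot touches nothing.
It fails at once if the tubes or lids of the open row are pressed with more than 40 N (contact force between any of the fingers, the arm and row above 40 N).
It fails at once if a lid is bent back past 2.2 rad on its hinge (value of joint any of lid1, lid2, lid3, lid4, lid5 above 2.2 rad).
It fails at once if a tube is drawn up more than 6 mm out of its well (value of joint any of tube1, tube2, tube3, tube4, tube5 above 0.006 m).
It fails at once if a tube that was already shut is touched (more than 1 N) (contact force between any of the fingers, the arm and closed_row above 1 N).
It fails at once if something else on the bench is moved by more than 20 mm (distance of any of rack, bottle, marker, cover, tipbox, timer from where it was at the start of the episode above 0.02 m).
It also fails if it takes over 45 s, if anything falls off the work surface, if the arm or the gripper's body presses on something with over 40 N, if the wrist force passes 120 N, or if a joint passes its speed limit or range.

## Working session

There is one attempt and no reset: what is moved stays moved. The work goes in short steps, Python scripts to look and compute and a shell command to move; the robot and the scene stay as the last step left them, time stands still between calls to the robot, and variables do not carry over. Pictures are saved under pics/ and viewed, at most 10 in all, crops included, and the job is handed in when it is done.

```bash
mkdir -p pics; ls; python3 - <<'E'
from station import status, viewer
import cv2,json
for n in("scene","top"):
    d=viewer.get_image(n); cv2.imwrite(f"pics/{n}0.png",d["img"][:,:,::-1])
    print(n,{k:(v.tolist() if hasattr(v,'tolist') else v) for k,v in d.items() if k!='img'})
o=status.get_obs(); print(o)
E
```

```text
pics
scene {'fovy': 53.77567887586937, 'cx': 316.30249303811433, 'cy': 199.84332449793555, 'rvec': [1.267920347629257, 2.4109661286322064, -0.8389331694143276], 'tvec': [0.32554804455565944, -0.3311029038531112, 1.586740746545426]}
top {'fovy': 45.00945172139782, 'cx': 312.4111816465526, 'cy': 191.5297671714171, 'rvec': [2.0759480520919147, -2.1469748547103866, 0.2185024851085692], 'tvec': [0.023978706424641553, 0.5717864409258584, 1.519602561759064]}
{'t': 0.1, 'q': array([-1.24996299e+00,  5.32976373e-02,  1.61416712e+00, -1.80562491e-05,
        1.47599895e+00, -1.19014465e-01]), 'dq': array([-6.25116306e-04, -5.68838765e-04, -3.47016075e-03,  7.80175003e-04,
       -9.98179361e-04, -8.06755210e-05]), 'effort': array([ 4.24321051e-04, -3.94903636e+01, -3.71362031e+01, -1.12579526e-04,
        3.93318624e-03, -2.46785299e-05]), 'tool_pos': array([ 0.26593323, -0.56497303,  0.23017551]), 'tool_rot': array([-3.06410888e+00, -6.84952193e-01,  3.23971614e-04]), 'contact_force': array([0.16888342, 0.09064607, 0.35456537]), 'wrist_torque': array([-0.0049609,  0.0049216,  0.0048423]), 'grip_force': 0.0, 'opening': 0.08514158398892567}
```

View pics/scene0.png

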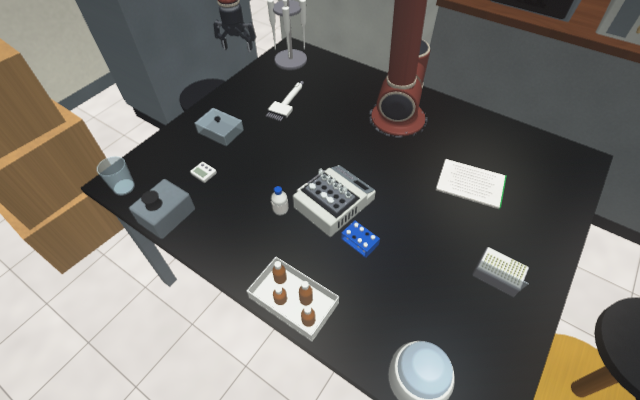

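View pics/top0.png

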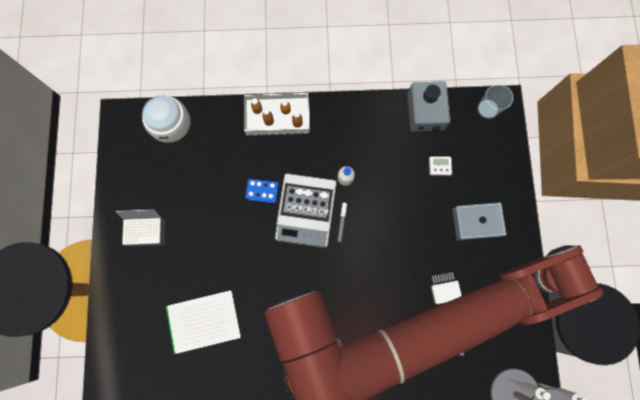

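The bath is at about (307,210) in the top view and (335,198) in the scene view. I'll enlarge both.

```bash
python3 - <<'E'
import cv2,numpy as np
a=cv2.imread("pics/top0.png")[170:250,270:350]; b=cv2.imread("pics/scene0.png")[160:240,290:380]
cv2.imwrite("pics/c1.png",cv2.resize(a,(600,600),interpolation=cv2.INTER_CUBIC))  # 7.5x off(270,170)
cv2.imwrite("pics/c2.png",cv2.resize(b,None,fx=7.5,fy=7.5,interpolation=cv2.INTER_CUBIC)) # off(290,160)
E
```

```text
(no output)
```

View pics/c1.png

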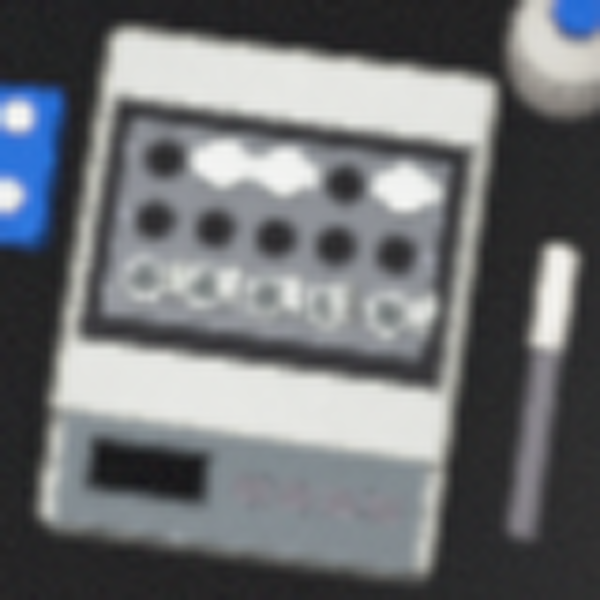

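View pics/c2.png

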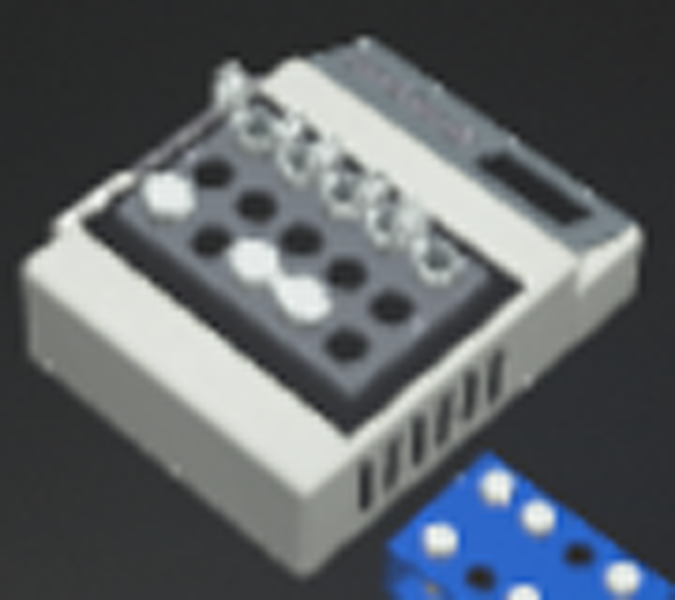

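The open row is the front (-x) row. Its tubes run from (150,280) to (388,312) in the top crop, and the hinges are on the right (-y). The empty wells give clean fit points, so I'll fit the bath pose from both cameras.

```bash
cat > fit.py <<'E'
from station import viewer,status
import cv2,numpy as np
from scipy.optimize import least_squares
from scipy.spatial.transform import Rotation as R
def cam(n):
    d=viewer.get_image(n);f=200/np.tan(np.radians(d['fovy']/2))
    return np.array([[f,0,d['cx']],[0,f,d['cy']],[0,0,1]]),np.array(d['rvec']),np.array(d['tvec'])
def proj(c,P): return cv2.projectPoints(np.asarray(P,float),c[1],c[2],c[0],None)[0][:,0]
def w(p,P): # local bath -> world
    c,s=np.cos(p[2]),np.sin(p[2]);P=np.asarray(P,float)
    return np.c_[p[0]+c*P[:,0]-s*P[:,1],p[1]+s*P[:,0]+c*P[:,1],P[:,2]]
E
python3 - <<'E'
from fit import *
T,S=cam("top"),cam("scene")
y=[52,26,0,-26,-52]
Lt=[(0,v,88) for v in y]+[(27,52,88),(27,-26,88)]
Ls=[(0,v,88) for v in y[::-1]]+[(27,-26,88),(27,52,88)]
pt=[(155,221),(215,229),(275,238),(336,246),(396,254),(165,159),(345,184)]
ps=[(213,172),(257,206),(301,240),(346,274),(392,308),(210,242),(346,345)]
cv=lambda p,o:(np.array(p)+.5)/7.5-.5+o
pt,ps=cv(pt,(270,170)),cv(ps,(290,160));Lt,Ls=np.array(Lt)/1e3,np.array(Ls)/1e3
rt=lambda p:(proj(T,w(p,Lt))-pt); rs=lambda p:(proj(S,w(p,Ls))-ps)
for nm,f in(("top",lambda p:rt(p).ravel()),("scene",lambda p:rs(p).ravel()),("both",lambda p:np.r_[rt(p).ravel(),rs(p).ravel()])):
    r=least_squares(f,[.6,0,0]);print(nm,r.x.round(4),"rms px",np.sqrt((r.fun**2).mean()).round(3))
p=r.x; np.save("bath.npy",p)
print("rt\n",rt(p).round(2).tolist(),"rs",rs(p).round(2).tolist())
A=lambda y,z:(-.027,y,z)
pts=w(p,[A(-.064,.096),A(-.100,.099),A(.065,.099)]);print(pts.round(4),"row dir yaw",p[2])
o=status.get_obs();M=R.from_rotvec(o['tool_rot']).as_matrix();print(M.round(3),o['tool_pos'])
# expected pixels of front-row mouths (z=.096) in crop coords
for c,o_ in((T,(270,170)),(S,(290,160))): print(((proj(c,w(p,[A(v/1e3,.096) for v in y]))-o_)*7.5).round().tolist())
E
```

```text
top [ 0.5353  0.0254 -0.175 ] rms px 0.045
scene [ 0.5326  0.0262 -0.1823] rms px 0.085
both [ 0.5341  0.0259 -0.1781] rms px 0.297
rt
 [[-0.15, 0.27], [-0.12, 0.35], [-0.08, 0.3], [-0.17, 0.38], [-0.11, 0.46], [-0.19, 0.37], [-0.16, 0.45]] rs [[-0.35, 0.46], [-0.42, 0.28], [-0.38, 0.19], [-0.36, 0.18], [-0.36, 0.25], [-0.15, 0.2], [-0.23, 0.3]]
[[ 0.4962 -0.0323  0.096 ]
 [ 0.4898 -0.0677  0.099 ]
 [ 0.519   0.0947  0.099 ]] row dir yaw -0.17805417129285075
[[ 0.905  0.426 -0.   ]
 [ 0.426 -0.905  0.001]
 [ 0.    -0.001 -1.   ]] [ 0.26598525 -0.5651562   0.23053649]
[[140.0, 278.0], [201.0, 287.0], [261.0, 296.0], [322.0, 304.0], [383.0, 313.0]]
[[431.0, 258.0], [385.0, 224.0], [340.0, 191.0], [295.0, 158.0], [251.0, 126.0]]
```

The fit gives the front row at about x 0.50 and y -0.03 to 0.08, with yaw -10.2°. The cameras agree to about 3 mm. I'll turn the tool +35.4° about its z so that its -y runs along the row, and shut the fingers.

```bash
python3 -m jog '[[0,0,1,0,0,0,-1],[0,0,1,0,0,0,-1],[0,0,1,0,0,0,-1],[0,0,1,0,0,0,-1],[0,0,1,0,0,0,-1]]' 60; python3 -m jog '[[0,0,1,0,0,0,-1],[0,0,1,0,0,0,-1],[0,0,0.08,0,0,0,-1],[0,0,0,0,0,0,-1]]'
cat > rel.py <<'E'
from fit import *
p=np.load("bath.npy")
def rel():
    o=status.get_obs();c,s=np.cos(p[2]),np.sin(p[2]);d=o['tool_pos'][:2]-p[:2]
    M=R.from_rotvec(o['tool_rot']).as_matrix()
    print("t",round(o['t'],2),"row x,y mm",np.round([1e3*(c*d[0]+s*d[1])+27,1e3*(-s*d[0]+c*d[1])],1),"z above block",round(1e3*o['tool_pos'][2]-88,1),"yaw err deg",np.degrees(np.arctan2(M[1,0],M[0,0])-p[2]).round(2),"tilt",M[:2,2].round(4),"F",np.round(o['contact_force'],1),"open",round(o['opening'],4))
    return o,M
if __name__=="__main__":rel()
E
python3 - <<'E'
from rel import *
o,M=rel()
for y in(-.115,):
    t=w(p,[(-.027,y,.15)])[0]; print("shift rows (30mm)",(M.T@(t-o['tool_pos'])/.03).round(2))
E
```

```text
t: 0.82
tool_pos: [0.266, -0.5653, 0.2309]
tool_rot: [-3.141, -0.001, 0.0]
contact_force: [-0.2, 0.6, -0.1]
opening: 0.0002
grip_force: 0.0
t: 1.32
tool_pos: [0.266, -0.5654, 0.2311]
tool_rot: [-3.129, 0.278, 0.0]
contact_force: [-0.4, -0.2, 0.6]
opening: -0.0
grip_force: 0.0
t 1.32 row x,y mm [-132.1 -629.5] z above block 143.1 yaw err deg 0.06 tilt [-0.0001  0.0003] F [-0.4 -0.2  0.6] open -0.0
shift rows (30mm) [  4.42 -17.14   2.71]
```

```bash
python3 -m jog '[[0,0,0,0.26,-1,0,-1],[0,0,0,0.26,-1,0,-1],[0,0,0,0.26,-1,0,-1],[0,0,0,0.26,-1,0,-1],[0,0,0,0.26,-1,0,-1]]' >/dev/null; python3 -m jog '[[0,0,0,0.26,-1,0,-1],[0,0,0,0.26,-1,0,-1],[0,0,0,0.26,-1,0,-1],[0,0,0,0.26,-1,0,-1],[0,0,0,0.26,-1,0,-1]]' >/dev/null;  python3 -m jog '[[0,0,0,0.26,-1,0,-1],[0,0,0,0.26,-1,0,-1],[0,0,0,0.26,-1,0,-1],[0,0,0,0.26,-1,0,-1],[0,0,0,0.26,-1,0,-1]]' >/dev/null; python3 -m jog '[[0,0,0,0.26,-1,0,-1],[0,0,0,0.26,-0.9,0.8,-1],[0,0,0,0,0,0.8,-1],[0,0,0,0,0,0.8,-1],[0,0,0,0,0,0,-1]]' >/dev/null; python3 rel.py
python3 - <<'E'
from station import viewer
import cv2,numpy as np
a=viewer.get_image("top")["img"][:,:,::-1]; b=viewer.get_image("scene")["img"][:,:,::-1]
i=np.vstack([cv2.resize(x,(720,600//2),interpolation=cv2.INTER_CUBIC) for x in (a[170:220,260:380],b[150:200,270:390])])
cv2.imwrite("pics/d1.png",i)
E
```

```text
t 3.83 row x,y mm [  -1.  -122.2] z above block 69.1 yaw err deg 0.05 tilt [-0.0045  0.0016] F [-0.2  0.   0. ] open -0.0003
```

View pics/d1.png

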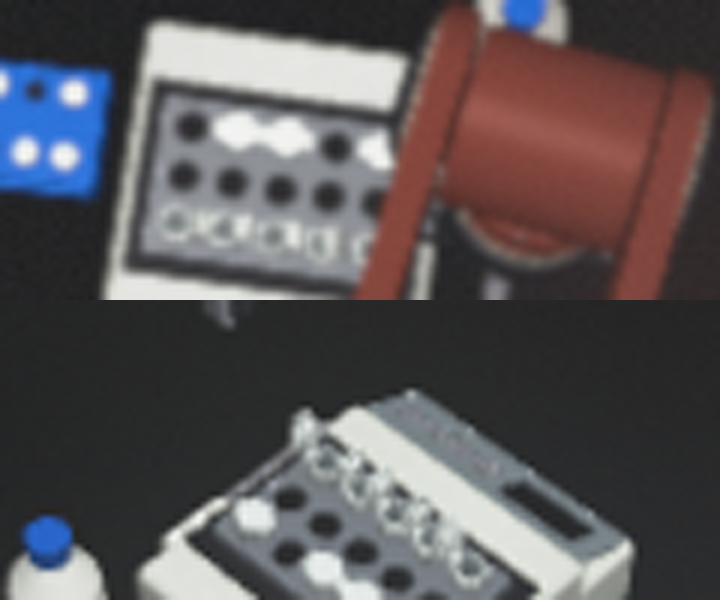

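The row is untouched and the fingers are outside its -y end. Next I descend to 18 mm above the block and make a first, higher pass.

```bash
python3 -m jog '[[0,0,0,0.03,0,0.85,-1],[0,0,0,0,0,0.85,-1],[0,0,0,0,0,0,-1],[0,0,0,0,0,0,-1]]' >/dev/null; python3 rel.py; python3 -m jog '[[0,0,0,0,-0.25,0,-1],[0,0,0,0,-0.25,0,-1],[0,0,0,0,-0.25,0,-1],[0,0,0,0,-0.25,0,-1],[0,0,0,0,-0.25,0,-1]]' >/dev/null; python3 rel.py
```

```text
t 4.42 row x,y mm [   2.7 -122.8] z above block 22.2 yaw err deg -0.0 tilt [ 0.0027 -0.0009] F [ 0.  -0.1  0.2] open 0.0002
t 5.05 row x,y mm [  1.4 -84.4] z above block 20.3 yaw err deg 0.01 tilt [-0.0001  0.    ] F [-0.6 -0.2 -0.3] open -0.0002
```

```bash
python3 -m jog '[[0,0,0,-0.05,-0.25,0.03,-1],[0,0,0,0,-0.25,0.03,-1],[0,0,0,0,-0.25,0,-1],[0,0,0,0,-0.25,0,-1],[0,0,0,0,-0.25,0,-1]]' ; python3 rel.py;  python3 -m jog '[[0,0,0,0,-0.25,0,-1],[0,0,0,0,-0.25,0,-1],[0,0,0,0,-0.25,0,-1]]'; python3 rel.py
```

```text
t: 5.68
tool_pos: [0.4992, -0.0155, 0.1066]
tool_rot: [-3.129, 0.279, -0.0]
contact_force: [0.3, -0.0, 0.9]
opening: 0.0003
grip_force: 0.2
t 5.67 row x,y mm [  0. -47.] z above block 18.6 yaw err deg -0.0 tilt [0.0001 0.0002] F [ 0.3 -0.   0.9] open 0.0003
t: 6.05
tool_pos: [0.5032, 0.0065, 0.1066]
tool_rot: [3.129, -0.279, 0.0]
contact_force: [0.3, -0.7, 1.4]
opening: -0.0003
grip_force: 0.5
t 6.05 row x,y mm [  0.  -24.6] z above block 18.6 yaw err deg -0.0 tilt [ 0.0001 -0.0001] F [ 0.3 -0.7  1.4] open -0.0003
```

Contact forces are about 1 N, so it is folding gently and I'll carry on.

```bash
python3 -m jog '[[0,0,0,0,-0.25,0,-1],[0,0,0,0,-0.25,0,-1],[0,0,0,0,-0.25,0,-1],[0,0,0,0,-0.25,0,-1],[0,0,0,0,-0.25,0,-1]]' |grep force; python3 -m jog '[[0,0,0,0,-0.25,0,-1],[0,0,0,0,-0.25,0,-1],[0,0,0,0,-0.25,0,-1],[0,0,0,0,-0.25,0,-1],[0,0,0,0,-0.25,0,-1]]' |grep force; python3 -m jog '[[0,0,0,0,-0.25,0,-1],[0,0,0,0,-0.25,0,-1],[0,0,0,0,-0.25,0,-1],[0,0,0,0,0,0,-1]]' |grep force; python3 rel.py
```

```text
contact_force: [0.3, -2.1, -0.6]
grip_force: 0.6
contact_force: [0.2, -0.6, 0.3]
grip_force: 0.3
contact_force: [-0.5, -0.4, 0.1]
grip_force: 0.0
t 7.8 row x,y mm [-0.1 73. ] z above block 18.5 yaw err deg 0.05 tilt [-0.      0.0001] F [-0.5 -0.4  0.1] open -0.0
```

First pass done. I'll lift, go back to the -y end and look.

```bash
python3 -m jog '[[0,0,0,0,0,-0.8,-1],[0,0,0,0,0,-0.8,-1],[0,0,0,0,0.9,0,-1],[0,0,0,0,0.9,0,-1],[0,0,0,0,0.9,0,-1]]' >/dev/null; python3 -m jog '[[0,0,0,0,0.9,0,-1],[0,0,0,0,0.9,0,-1],[0,0,0,0,0.9,0,-1],[0,0,0,0,0.9,0,-1],[0,0,0,0,0,0,-1]]' >/dev/null; python3 rel.py
python3 - <<'E'
from station import viewer
import cv2,numpy as np
a=viewer.get_image("top")["img"][:,:,::-1]; b=viewer.get_image("scene")["img"][:,:,::-1]
i=np.vstack([cv2.resize(x,(720,600//2),interpolation=cv2.INTER_CUBIC) for x in (a[170:220,260:380],b[150:200,270:390])])
cv2.imwrite("pics/d2.png",i)
E
```

```text
t 9.05 row x,y mm [  -0.  -117.8] z above block 66.5 yaw err deg -0.16 tilt [ 0.0001 -0.    ] F [0.8 0.6 0.6] open -0.0002
```

View pics/d2.png

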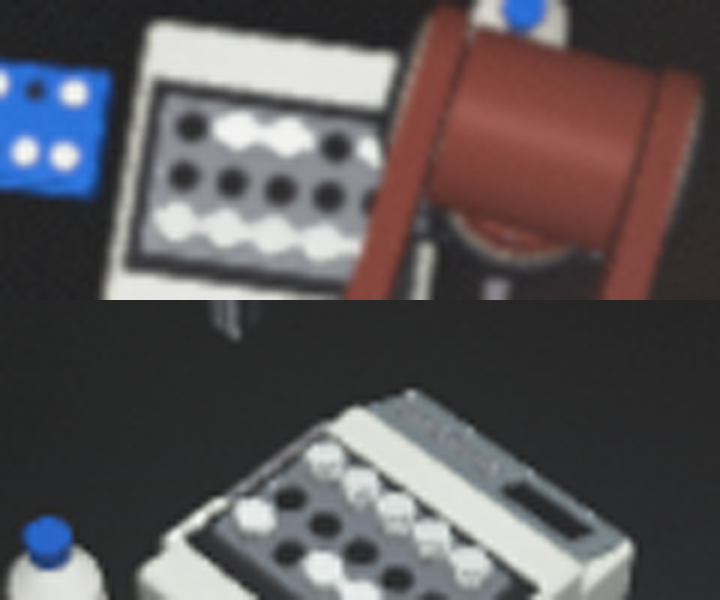

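All five are folded but still ajar. I'll make a second pass at about 12 mm, just above the shut lids' 11 mm top.

```bash
python3 -m jog '[[0,0,0.03,0,0,0.9,-1],[0,0,0,0,0,0.85,-1],[0,0,0,0,0,0,-1],[0,0,0,0,0,0,-1],[0,0,0,0,0,0,-1]]' >/dev/null; python3 rel.py
```

```text
t 9.78 row x,y mm [   1.  -116.4] z above block 15.6 yaw err deg -0.13 tilt [ 0.0025 -0.0007] F [0.9 0.5 1. ] open -0.0
```

```bash
python3 -m jog '[[0,0,0,0,-0.2,0.06,-1],[0,0,0,0,-0.2,0,-1],[0,0,0,0,-0.2,0,-1],[0,0,0,0,-0.1,0,-1],[0,0,0,0,0,0,-1]]' >/dev/null; python3 rel.py
```

```text
t 10.4 row x,y mm [  0.  -95.3] z above block 12.2 yaw err deg -0.12 tilt [ 0. -0.] F [-0.1 -0.1 -0. ] open -0.0004
```

```bash
python3 -m jog '[[0,0,0,0,-0.2,0,-1],[0,0,0,0,-0.2,0,-1],[0,0,0,0,-0.2,0,-1],[0,0,0,0,-0.2,0,-1],[0,0,0,0,-0.2,0,-1]]'|grep contact;python3 rel.py; python3 -m jog '[[0,0,0,0,-0.2,0,-1],[0,0,0,0,-0.2,0,-1],[0,0,0,0,-0.2,0,-1],[0,0,0,0,-0.2,0,-1]]'; python3 rel.py
```

```text
contact_force: [0.5, -1.4, 1.6]
t 11.03 row x,y mm [  0.2 -65.3] z above block 12.3 yaw err deg -0.14 tilt [ 0.     -0.0006] F [ 0.5 -1.4  1.6] open -0.0001
t: 11.52
tool_pos: [0.5003, -0.0098, 0.1001]
tool_rot: [-3.129, 0.283, 0.0]
contact_force: [0.8, -0.1, 0.6]
opening: 0.0001
grip_force: 0.6
t 11.53 row x,y mm [  0.1 -41.1] z above block 12.1 yaw err deg -0.15 tilt [-0.0001  0.0001] F [ 0.8 -0.1  0.6] open 0.0001
```

Forces are tiny, so I'll continue to the far end.

```bash
for i in 1; do :; done; python3 -m jog '[[0,0,0,0,-0.2,0,-1],[0,0,0,0,-0.2,0,-1],[0,0,0,0,-0.2,0,-1],[0,0,0,0,-0.2,0,-1],[0,0,0,0,-0.2,0,-1]]'|grep contact; python3 -m jog '[[0,0,0,0,-0.2,0,-1],[0,0,0,0,-0.2,0,-1],[0,0,0,0,-0.2,0,-1],[0,0,0,0,-0.2,0,-1],[0,0,0,0,-0.2,0,-1]]'|grep contact; python3 -m jog '[[0,0,0,0,-0.2,0,-1],[0,0,0,0,-0.2,0,-1],[0,0,0,0,-0.2,0,-1],[0,0,0,0,-0.2,0,-1],[0,0,0,0,-0.2,0,-1]]'|grep contact; python3 -m jog '[[0,0,0,0,-0.2,0,-1],[0,0,0,0,-0.2,0,-1],[0,0,0,0,-0.2,0,-1],[0,0,0,0,-0.2,0,-1],[0,0,0,0,0,0,-1]]'|grep contact; python3 rel.py
```

```text
contact_force: [-0.5, -1.7, 1.3]
contact_force: [-0.5, 0.1, 1.1]
contact_force: [-0.0, -0.6, 0.8]
contact_force: [-0.1, 0.3, 0.3]
t 14.03 row x,y mm [ 0.4 72.9] z above block 12.1 yaw err deg -0.11 tilt [-0.0002  0.0001] F [-0.1  0.3  0.3] open 0.0004
```

```bash
python3 -m jog '[[0,0,0,0,0,-0.9,-1],[0,0,0,0,0,-0.9,-1],[0,0,0,0,0.9,0,-1],[0,0,0,0,0.9,0,-1],[0,0,0,0,0.9,0,-1]]' >/dev/null; python3 -m jog '[[0,0,0,0,0.9,0,-1],[0,0,0,0,0.9,0,-1],[0,0,0,0,0.9,0,-1],[0,0,0,0,0.9,0,-1],[0,0,0,0,0.9,0,-1]]' >/dev/null; python3 -m jog '[[0,0,0,0,0.5,0,-1],[0,0,0,0,0,0,-1],[0,0,0,0,0,0,-1]]' >/dev/null; python3 rel.py
python3 - <<'E'
from station import viewer
import cv2,numpy as np
a=viewer.get_image("top")["img"][:,:,::-1]; b=viewer.get_image("scene")["img"][:,:,::-1]
f=lambda x:cv2.resize(x,(720,300),interpolation=cv2.INTER_CUBIC)
cv2.imwrite("pics/d3.png",np.vstack([f(a[185:215,280:352]),f(b[168:203,303:387])]))
E
```

```text
t 15.65 row x,y mm [  -0.2 -158. ] z above block 66.1 yaw err deg -0.13 tilt [-0.0001  0.0005] F [-0.1 -1.3  0.5] open -0.0
```

View pics/d3.png

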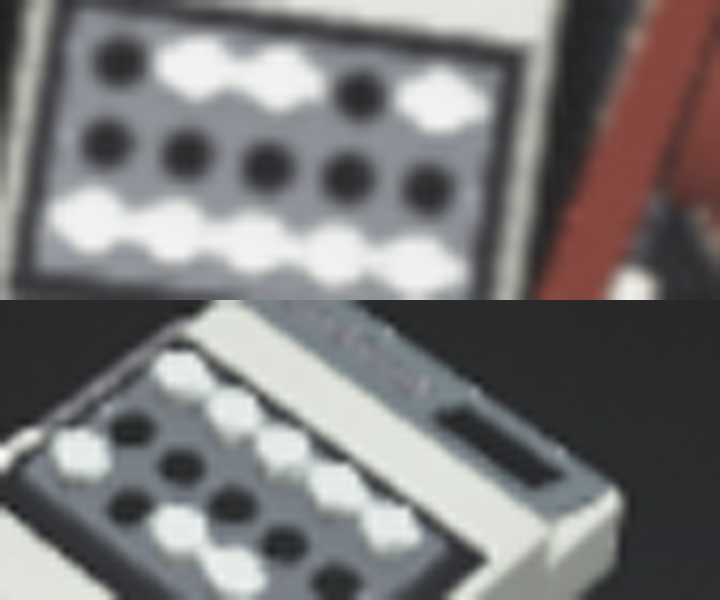

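All five lids now lie flat and look the same as the already shut tubes, and the hand is clear. I'm handing in.

```bash
python3 -c "
from station import finish_job
print(finish_job())"
```

```text
the job is handed in; nothing more can be done
None
```

I folded all five lids shut in two light passes (contact-force readings of about 2 N or less) and handed the job in with the hand clear. The last picture showed them flat like the tubes already shut, but I did not measure the lid angles or tube heights, and no verdict came back.

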